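# Find the socket for the wheel-head nut and crack the nut loose

### The job

The head of the little electric potter's wheel has to come off. Push the mushroom stop button on the wheel fully in so that the wheel cannot start; then try the sockets from the wooden rack on the hex nut in the middle of the wheel head, standing any that does not fit back on a peg of the rack, and with the one that fits pushed fully home turn the nut about an eighth of a turn anticlockwise (seen from above). Finish still gripping that socket, fully seated and upright on the nut, and leave the cup, the teapot lid and the cork block alone.

Things in the scene. Friction and masses are not known exactly. Their poses are not given: they have to be found in the camera images.
- stop (a joint): Travel of the black mushroom stop button (40 mm diameter head) on the deck of the electric wheel: 0 up, 0.008 m fully in. It moves straight down against about 3 N of friction and stays wherever it is pushed; its end stop is firm.
- stop_top (a point): Middle of the top of the mushroom head (about 110 mm above the table when up); moves down with it.
- nut (a joint): Turn of the hex nut on the wheel's spindle, rad: 0 at the start (tight), growing anticlockwise seen from above, up to 1.5; it needs about 0.22 N m all the way and stays where it is left. It cannot be turned clockwise past 0. An eighth of a turn is 0.79.
- nut_seat (a point): Centre of the underside of the hex nut, about 101 mm above the table, on a 46 mm washer where the mouth of a fully seated socket rests. z up; turns with the nut: its x axis is square to one flat. Nut: 24 mm across flats, 16 mm high with a 2 mm chamfer on top; a 16 mm threaded stud stands 6.5 mm out above it.
- wheel: The electric wheel: grey box 200 (x) x 280 (y) x 78 mm, fixed to the table; origin: centre of its underside. Round aluminium head, 160 mm diameter, top 98 mm up, centred at x 0, y +50 mm and not turning (braked), with the nut in its middle. On the deck beside it, at y -95 mm: the stop button at x -52 and a fixed dial at x +46 mm.
- rack: Wooden block 64 x 222 x 20 mm, fixed to the table, with three steel pegs 12 mm in diameter and 13 mm high in a row along its y axis at y = -75, 0 and +75 mm. Origin: centre of its underside. A socket on a peg rests with its mouth on the block's top, 20 mm up.
- socket_a: Bright steel socket standing mouth down on a rack peg, round, 40 mm diameter, 46 mm tall, 180 g, with a dark square adapter fixed in its top: a 20 x 20 mm shank from 46 to 82 mm above the origin, the part to grip. Origin: centre of the mouth rim (underside), z up. The square's sides face x and y; the hex bore, 30 mm deep, has a flat facing x (others every 60 degrees). Outside alike with the other two.
- socket_b: Same outside, origin and axes as socket_a; which peg it stands on varies. Of the three bores one is too small (stops on top of the nut, 14 to 16 mm too high), one too large (drops right over the nut but spins round it) and one fits (goes fully down, then turns the nut). Which is which shows only on trying.
- socket_c: Same outside, origin and axes as socket_a; which peg it stands on varies. The bore that fits has 1.5 mm slack across the flats and a 1.4 mm lead-in: it goes on within about 5 degrees of being aligned with the nut's flats, and has about 7 degrees of play either way before it drives the nut.
- slip_cup: Bystander: small clay-coloured cup, 65 mm diameter, 47 mm high, origin at the centre of its underside. Leave it alone.
- teapot_lid: Bystander: dark round teapot lid with a knob, 80 mm diameter, 34 mm high, origin at the centre of its underside. Leave it alone.
- cork_block: Bystander: cork block 58 x 55 x 22 mm, origin at the centre of its underside. Leave it alone.
Mind the look-alikes: they are no part of the job. Leave any purple or yellow look-alike of the socket_a alone.

How it is judged:
By the outcome, as a careful person would: the job done as asked, in the order asked, and still so for the second after the job is handed in, while the arm keeps its last pose, push and grip.
It also fails if it takes over 72 s, if anything falls off the work surface, if the arm or the gripper's body presses on something with over 40 N, if the wrist force passes 120 N, or if a joint passes its speed limit or range.

### The arm

A 6-joint arm with a two-finger parallel gripper is mounted at the origin on a cart in front of the work surface, level with it; the furniture and walls round the work are solid. World frame = base frame: x ahead of the robot, y to its left, z up, the work surface at z = 0. Lengths are in mm, angles in rad, forces in N, time in s.
With the tool pointing down it reaches from about 350 to 725 mm from the base axis. Payload 6 kg.
Tool frame: the origin (TCP) lies between the finger pads; the fingertips stand 17 mm ahead of it and the grasp point (between the pads) lies 2 mm behind it (robot.tcp_to_tips is the distance from the TCP to the fingertips, in mm); y points along the fingers, z is the direction in which the jaws open and shut, and the axes are right-handed (so a half turn about y gives the same grasp; the last joint's range is limited). The gripper opens to 85 mm and grips with 20 to 120 N. Pads are 22 mm wide; open, the fingers measure 114 mm over their backs; the gripper's body (76 mm by 85 mm) begins 54 mm behind the grasp point. The pads swing forward as they close: fully open they stand 13 mm farther back than shut.
Start: joints at [1.557, 0.04, 0.085, 0, -1.615, -0.334], TCP at [204.471, 564.063, 248.261] pointing down, gripper open.
Joint ranges: [-2.56, 2.56], [-1.29, 2.01], [-1.08, 1.49], [-3.29, 1.98], [-2.81, -0.18], [-2.99, 2.99]. Speed limits (rad/s): [2.57, 2.57, 3.01, 3.14, 3.14, 3.14].

### API

Orientations are given as a unit quaternion [x, y, z, w].
In Python, from bench import robot gives the robot as it stands. The module is installed in compiled form; this text tells all that it offers.
- The arm moves only by the shell command python3 -m jog 'ROWS' [OPENING] [FORCE]. ROWS is a JSON object of lists of equal length, an entry for each row: "xyz": the shift along the world's x, y, z in cm, a list of three; "rot": the turn, a rotation vector about the world's x, y, z in degrees, a list of three. A call has 1 to 12 rows; each row is the pose to reach, as a shift and turn from the pose commanded when the call began; what a row does not reach only later rows make up. A row lasts 1/10 s, in which the tool goes at most 50 mm and 8.59 degrees, less where a joint would pass 70% of its speed; a pose out of reach is approached as far as the arm can. A call with a gripper value outside its range is refused whole. OPENING is the opening, from 0 (shut) to 1 (fully open), set as the call begins (- or left out, the last holds). The fingers move at their own pace and stop on an object; FORCE is the grip in N (left out, the last holds). Time passes only in rows, so rows that repeat a pose let the fingers close. It gives the time, the measured TCP pose, the force and the opening at its end, in the units of the state.
- robot.observe(): the state, without advancing time (a new reading comes with each control period).
- robot.snapshot(name): name is "scene" or "top" or "wrist"; returns a dict with "frame" (400x640x3 uint8, blue, green, red), "range_z" (400x640 float32, mm along the optical axis (not along the pixel's ray), 0 where there is no reading), "mtx" (3x3 intrinsics, pixels), "extrinsics" (4x4, takes a point from camera to world coordinates); the wrist camera has in their place "tool_from_camera" (4x4, takes a point from camera to tool coordinates, whose origin is the TCP and whose axes are the tool frame's). Camera axes: x right, y down, z forward; pixel columns grow to the right and rows downward; lengths in mm; the calibration is good to about 2 mm. A picture is of the moment at which its call begins: read the wrist's pose just before it.
- robot.close_job(): hands the job in, once; it reports no verdict.
The state is a dict: "t": time; "q": joint angles; "joint_velocities": joint speeds; "tau": joint torques, N m; "ee_pos": TCP position; "tool_rot": TCP orientation; "ft_force": force on the tool from outside, world axes, zero at the start; "wrist_torque": the same for the moment, N m; "width": opening from 0.0 (shut) to 1.0 (fully open).
Only numpy, scipy, OpenCV 4.12 (cv2) and the standard library are available. Lean on these libraries where they do the work, as an engineer would, in place of code of your own. Each camera call takes 0.05 s, during which the arm holds its last target.

## Working session

There is one attempt and no reset: what is moved stays moved. The work goes in short steps, Python scripts to look and compute and a shell command to move; the robot and the scene stay as the last step left them, time stands still between calls to the robot, and variables do not carry over. Pictures are saved under pics/ and viewed, and the job is handed in when it is done.

```bash
mkdir -p pics; ls
python3 - <<'E'
from bench import robot
import cv2,pickle,numpy as np
s=robot.observe();print(s)
d={}
for n in("scene","top","wrist"):
    p=robot.snapshot(n);d[n]=p;cv2.imwrite(f"pics/{n}0.png",p["frame"])
    print(n,p["mtx"].tolist(),np.round(p.get("extrinsics",p.get("tool_from_camera")),3).tolist())
d['s']=s
pickle.dump(d,open("s0.pkl","wb"))
print(robot.observe()['t'])
E
```

```text
pics
{'t': 0.0, 'q': array([ 1.55666875e+00,  4.08137511e-02,  8.38037460e-02, -4.88675872e-04,
       -1.61548972e+00, -3.33679912e-01]), 'joint_velocities': array([-0.00121817, -0.00168449, -0.00065238, -0.00081026, -0.00062458,
        0.00199915]), 'tau': array([ 3.78786526e-04, -3.68201566e+01,  3.47423637e+01,  6.93241417e+00,
       -5.37885498e-03, -1.72870251e-06]), 'ee_pos': array([204.32450069, 563.81952909, 247.26894101]), 'tool_rot': array([-0.12226754, -0.69582036,  0.69706443,  0.12241673]), 'ft_force': array([-0.13857734,  0.36153521, -0.5076654 ]), 'wrist_torque': array([ 0.01013216, -0.03402862, -0.00070883]), 'width': 1.0007833821762901}
scene [[394.3431606524811, 0.0, 320.6763820536636], [0.0, 394.3431606524811, 200.03254792247992], [0.0, 0.0, 1.0]] [[0.814, -0.318, 0.486, -116.296], [-0.581, -0.465, 0.668, -868.789], [0.013, -0.826, -0.563, 880.298], [0.0, 0.0, 0.0, 1.0]]
top [[441.805201219031, 0.0, 315.4249902033833], [0.0, 441.805201219031, 206.10824303153615], [0.0, 0.0, 1.0]] [[-0.016, -0.99, 0.138, 314.406], [-1.0, 0.017, 0.005, 30.883], [-0.008, -0.138, -0.99, 1566.199], [0.0, 0.0, 0.0, 1.0]]
wrist [[306.2415625029884, 0.0, 322.12073234723977], [0.0, 306.2415625029884, 201.73112537239587], [0.0, 0.0, 1.0]] [[-0.002, 0.953, 0.302, -76.871], [-0.001, -0.302, 0.953, -126.156], [1.0, 0.001, 0.001, 0.179], [0.0, 0.0, 0.0, 1.0]]
0.15
```

```bash
python3 -m jog --help 2>&1 | head -5; ls pics
```

```text
invalid input: not JSON, or not a number
scene0.png
top0.png
wrist0.png
```

View pics/scene0.png

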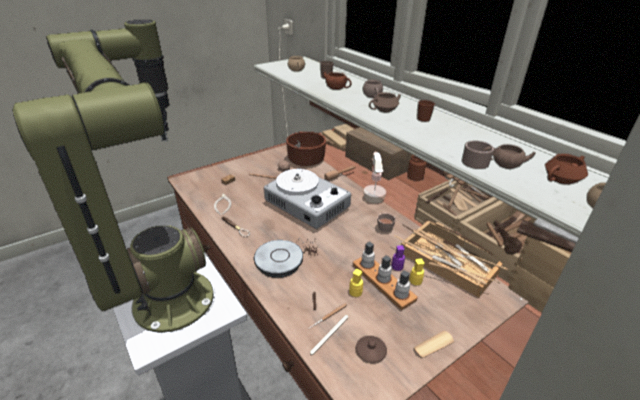

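View pics/top0.png

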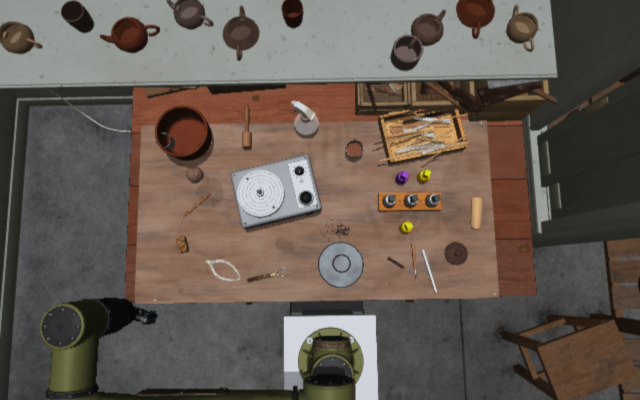

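View pics/wrist0.png

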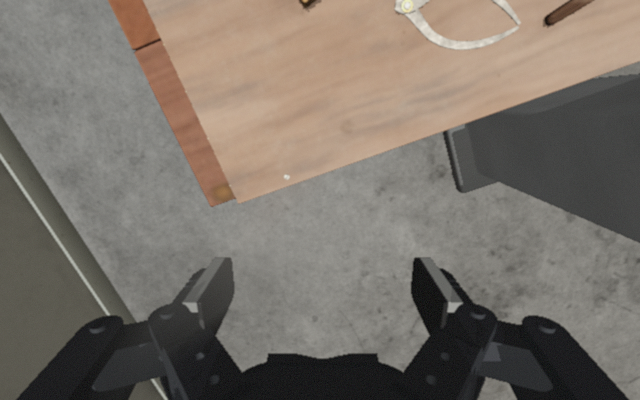

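Run:
```python
import cv2,pickle,numpy as np
d=pickle.load(open("s0.pkl","rb"))
f=d["top"]["frame"]
a=cv2.resize(f[145:240,225:330],None,fx=5,fy=5,interpolation=cv2.INTER_CUBIC)
b=cv2.resize(f[160:240,370:450],None,fx=5,fy=5,interpolation=cv2.INTER_CUBIC)
cv2.imwrite("pics/ta.png",a);cv2.imwrite("pics/tb.png",b)
```

```text
(no output)
```

View pics/ta.png

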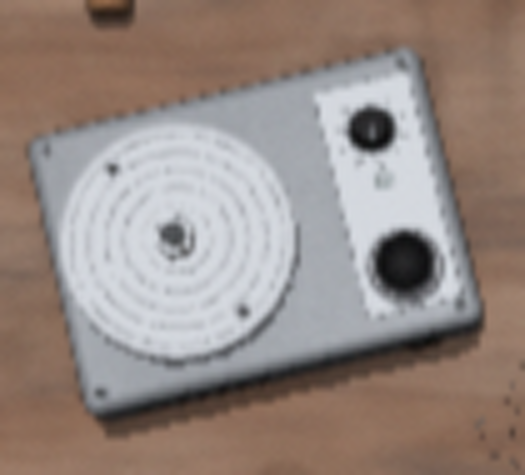

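View pics/tb.png

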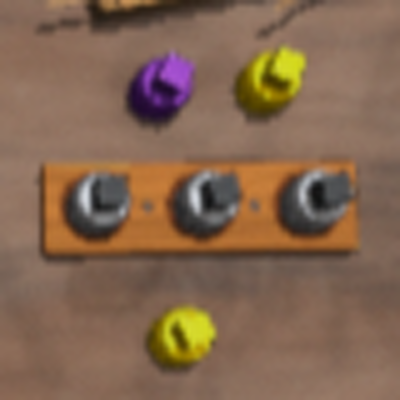

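```bash
cat > h.py <<'E'
import numpy as np,cv2
from scipy.spatial.transform import Rotation as R
def ray(p,uv,z,T=None):
    T=p["extrinsics"] if T is None else T
    K=p["mtx"]
    r=np.array([(uv[0]-K[0,2])/K[0,0],(uv[1]-K[1,2])/K[1,1],1.])
    w=T[:3,:3]@r; o=T[:3,3]
    return o+w*(z-o[2])/w[2]
def Tw(s,p):
    T=np.eye(4);T[:3,:3]=R.from_quat(s["tool_rot"]).as_matrix();T[:3,3]=s["ee_pos"]
    return T@p["tool_from_camera"]
E
python3 - <<'E'
import pickle;from h import *
d=pickle.load(open("s0.pkl","rb"));p=d["top"]
print(R.from_quat(d['s']['tool_rot']).as_matrix().round(3))
def q(n,u,v,z): print(n,ray(p,(u,v),z).round(1))
q("stop",225+405/5,145+262/5,110);q("dial",225+372/5,145+129/5,95)
q("head",225+179/5,145+243/5,98)
q("studtop",225+174/5,145+233/5,124)
for n,u,v in(("TL",35,147),("TR",410,48),("BR",480,325),("BL",93,412)): q(n,225+u/5,145+v/5,78)
for n,u,v in(("s1",109,194),("s2",221,194),("s3",330,190)): q(n,370+u/5,160+v/5,102)
for n,u,v in(("r1",45,163),("r2",357,163),("r3",357,248),("r4",42,250)): q(n,370+u/5,160+v/5,20)
for n,u,v in(("y1",285,67),("p",175,75)): q(n,370+u/5,160+v/5,82)
q("y2",370+185/5,160+332/5,82)
# depth
for n,u,v in(("stop",306,197),("nut",260,192),("s1",392,199)): print(n,p["range_z"][v,u])
E
```

```text
[[-0.94  -0.001 -0.341]
 [ 0.341 -0.002 -0.94 ]
 [-0.    -1.     0.002]]
stop [547.3  69.7 110. ]
dial [641.7  91.3  95. ]
head [564.8 222.3  98. ]
studtop [567.2 222.2 124. ]
TL [636.9 324.1  78. ]
TR [702.2  65.1  78. ]
BR [508.2  20.2  78. ]
BL [453.3 283.   78. ]
s1 [ 538.8 -217.4  102. ]
s2 [ 537.5 -292.3  102. ]
s3 [ 539.  -365.3  102. ]
r1 [ 574.4 -186.9   20. ]
r2 [ 570.5 -407.6   20. ]
r3 [ 509.9 -404.2   20. ]
r4 [ 512.3 -182.6   20. ]
y1 [ 627.7 -344.6   82. ]
p [ 623.4 -269.2   82. ]
y2 [ 447.1 -268.1   82. ]
stop 1472.2914
nut 1461.3206
s1 1484.8263
```

```bash
python3 -m jog '{"xyz":[[1,-1.5,0],[4,-5.5,0],[7,-10,0],[10,-14,0],[13,-18.5,0],[16,-22.5,0],[19,-27,0],[22,-31,0],[25,-35.5,0],[28,-40,-1],[31,-44,-2],[33,-47.5,-3]],"rot":[[0,0,0],[0,0,0],[0,0,0],[0,0,0],[0,0,0],[0,0,0],[0,0,0],[0,0,0],[0,0,0],[0,0,0],[0,0,0],[0,0,0]]}' 0
python3 - <<'E'
from bench import robot
import cv2,pickle
s=robot.observe();p=robot.snapshot("wrist");p['s']=s;pickle.dump(p,open("w1.pkl","wb"));cv2.imwrite("pics/w1.png",p["frame"]);print(s['q'],s['ee_pos'],s['ft_force'],s['width'])
E
```

```text
t: 1.35
ee_pos: [528.3, 97.7, 221.3]
tool_rot: [0.123, 0.697, -0.696, -0.122]
ft_force: [1.3, 1.5, -0.8]
width: 0.001
[ 5.57462895e-01 -1.29858030e-01 -1.28671508e-01  1.81903371e-04
 -1.57085175e+00  6.65306224e-01] [528.27711892  97.71040169 221.32316581] [ 1.3033648   1.52634326 -0.77502275] 0.000992907892742184
```

View pics/w1.png

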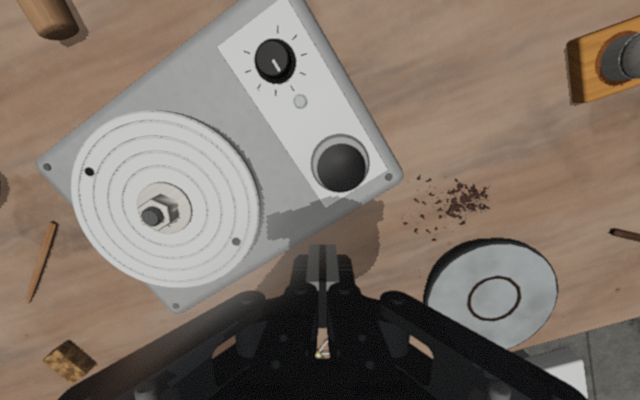

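Run:
```python
import pickle;from h import *
p=pickle.load(open("w1.pkl","rb"));T=Tw(p['s'],p)
for n,u,v,z in(("stop",341,168,110),("headc",166,199,98),("stud",152,216,124)): print(n,ray(p,(u,v),z,T).round(1))
c=cv2.resize(p["frame"][170:250,115:215],None,fx=8,fy=8-1,interpolation=cv2.INTER_CUBIC)
cv2.imwrite("pics/w1n.png",cv2.resize(p["frame"][170:245,115:215],None,fx=8,fy=8,interpolation=cv2.INTER_CUBIC))
```

```text
stop [550.8  73.3 110. ]
headc [573.6 222.3  98. ]
stud [567.8 223.5 124. ]
```

View pics/w1n.png

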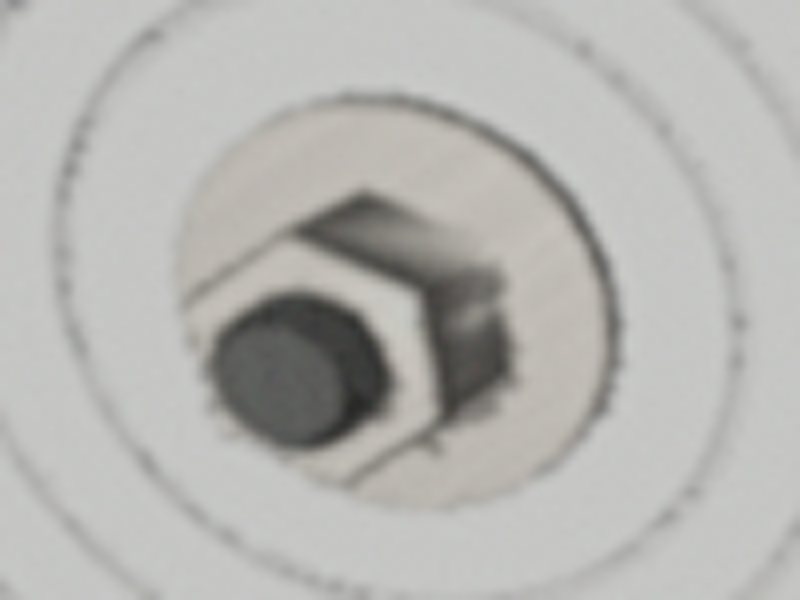

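```bash
python3 - <<'E'
import pickle;from h import *
p=pickle.load(open("w1.pkl","rb"));T=Tw(p['s'],p)
P=[ray(p,(115+u/8,170+v/8),117,T)[:2] for u,v in((190,298),(295,237),(420,293),(440,410),(345,485))]
for a,b in zip(P,P[1:]):
    e=b-a;print(a.round(1),np.linalg.norm(e).round(1),(np.degrees(np.arctan2(e[1],e[0]))%60).round(1))
E
python3 -m jog '{"xyz":[[1.5,-1.8,-4],[1.5,-1.8,-7],[1.5,-1.8,-7.5],[1.5,-1.8,-7.5],[1.5,-1.8,-7.5]],"rot":[[0,0,0],[0,0,0],[0,0,0],[0,0,0],[0,0,0]]}' 0
```

```text
[576.9 234.5] 13.1 39.0
[578.9 221.5] 12.8 43.2
[569.6 212.8] 12.4 40.7
[557.9 216.9] 13.6 47.0
t: 1.9
ee_pos: [543.2, 82.5, 148.6]
tool_rot: [0.123, 0.697, -0.696, -0.121]
ft_force: [-0.1, 0.4, 0.3]
width: 0.003
```

```bash
python3 -m jog '{"xyz":[[0,0,0],[0,0,0]],"rot":[[0,0,0],[0,0,0]]}'
```

```text
t: 2.1
ee_pos: [543.0, 82.8, 147.9]
tool_rot: [0.123, 0.697, -0.696, -0.121]
ft_force: [-0.8, -0.9, -0.1]
width: -0.002
```

```bash
python3 -m jog '{"xyz":[[0.6,-1.1,0],[0.6,-1.1,-1.0],[0.6,-1.1,-2.0],[0.6,-1.1,-2.4],[0.6,-1.1,-2.6]],"rot":[[0,0,0],[0,0,0],[0,0,0],[0,0,0],[0,0,0]]}' 0
```

```text
t: 2.6
ee_pos: [548.4, 71.0, 119.8]
tool_rot: [-0.122, -0.696, 0.697, 0.122]
ft_force: [-0.1, -0.8, 3.2]
width: -0.001
```

```bash
python3 -m jog '{"xyz":[[0,0,-0.1],[0,0,-0.2]],"rot":[[0,0,0],[0,0,0]]}'; python3 -m jog '{"xyz":[[0,0,-0.1],[0,0,-0.2]],"rot":[[0,0,0],[0,0,0]]}'
```

```text
t: 2.8
ee_pos: [548.4, 71.0, 118.5]
tool_rot: [-0.122, -0.696, 0.697, 0.122]
ft_force: [-3.1, -1.2, 8.5]
width: -0.001
t: 3.0
ee_pos: [548.6, 71.0, 118.4]
tool_rot: [-0.123, -0.696, 0.697, 0.122]
ft_force: [-8.5, -0.7, 15.1]
width: 0.002
```

Run:
```python
from bench import robot
import cv2
p=robot.snapshot("wrist");cv2.imwrite("pics/w2.png",p["frame"]);print(robot.observe()['ft_force'])
```

```text
[-6.24400924 -1.18268769 10.51385823]
```

View pics/w2.png

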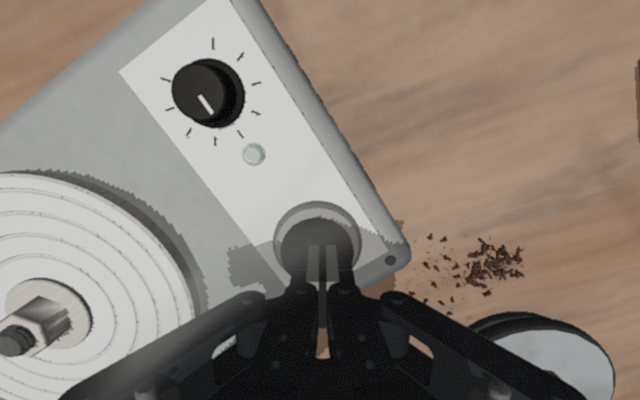

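```bash
python3 -m jog '{"xyz":[[0,0,-0.2],[0,0,-0.3],[0,0,-0.3]],"rot":[[0,0,0],[0,0,0],[0,0,0]]}'; python3 -m jog '{"xyz":[[0,0,2],[0,0,6],[0,0,9]],"rot":[[0,0,0],[0,0,0],[0,0,0]]}' 0.5
```

```text
t: 3.35
ee_pos: [548.6, 71.0, 118.2]
tool_rot: [-0.123, -0.696, 0.697, 0.121]
ft_force: [-13.2, -0.1, 24.5]
width: 0.0
t: 3.65
ee_pos: [548.5, 71.3, 204.9]
tool_rot: [0.122, 0.697, -0.696, -0.122]
ft_force: [0.9, 0.1, 1.1]
width: 0.495
```

```bash
python3 -m jog '{"xyz":[[0,4,0],[0,8.5,0],[0,13,-1.5],[0,15.9,-3.5],[0,15.9,-3.5],[0,15.9,-3.5],[0,15.9,-3.5]],"rot":[[0,0,0],[0,0,0],[0,0,0],[0,0,0],[0,0,0],[0,0,0],[0,0,0]]}'
python3 - <<'E'
from bench import robot
import cv2,pickle
s=robot.observe();p=robot.snapshot("wrist");p['s']=s;pickle.dump(p,open("w3.pkl","wb"));cv2.imwrite("pics/w3.png",p["frame"])
E
```

```text
t: 4.35
ee_pos: [548.9, 229.8, 169.0]
tool_rot: [0.123, 0.697, -0.696, -0.122]
ft_force: [-0.4, -0.4, -0.2]
width: 0.5
```

View pics/w3.png

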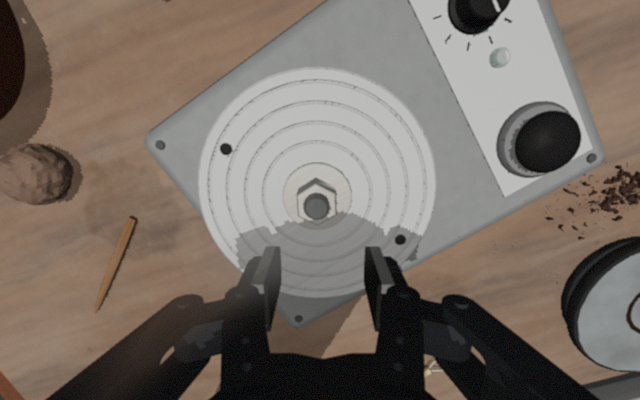

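Run:
```python
import pickle;from h import *
p=pickle.load(open("w3.pkl","rb"))
cv2.imwrite("pics/w3n.png",cv2.resize(p["frame"][160:230,280:360],None,fx=8,fy=8,interpolation=cv2.INTER_CUBIC))
```

```text
(no output)
```

View pics/w3n.png

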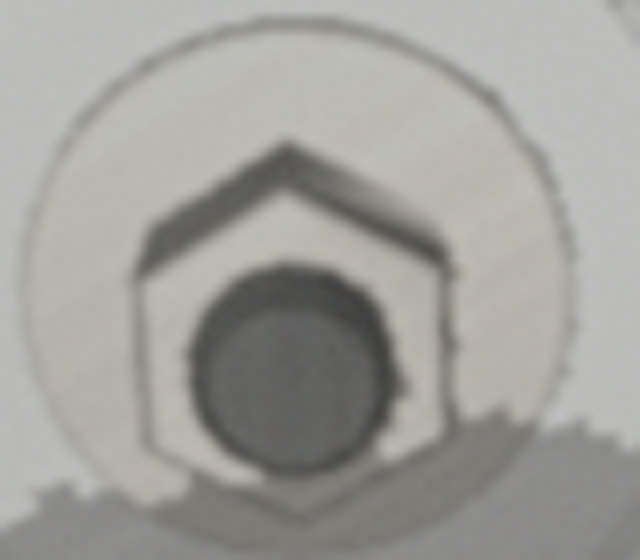

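Run:
```python
import pickle;from h import *
p=pickle.load(open("w3.pkl","rb"));T=Tw(p['s'],p)
P=[ray(p,(280+u/8,160+v/8),117,T)[:2] for u,v in((285,192),(440,262),(448,432),(303,520),(148,445),(138,275))]
for a,b in zip(P,P[1:]+P[:1]):
    e=b-a;print(a.round(1),np.linalg.norm(e).round(1),(np.degrees(np.arctan2(e[1],e[0]))%60).round(1))
print(np.mean(P,0))
# opposite diagonals
for i in range(3):
    e=P[i+3]-P[i];print('diag',np.degrees(np.arctan2(e[1],e[0]))%60,np.linalg.norm(e))
print('stud',ray(p,(280+296/8,160+385/8),123.5,T))
# washer: fit ellipse points
W=[ray(p,(280+u/8,160+v/8),101,T)[:2] for u,v in((22,285),(570,285),(290,17),(60,160),(500,100))]
A=np.array([[*(2*w),1] for w in W]);b=[w@w for w in W];x=np.linalg.lstsq(A,b,rcond=None)[0];print('washer',x[:2],np.sqrt(x[2]+x[:2]@x[:2]))
```

```text
[579.7 222.3] 12.9 45.1
[570.6 213.2] 13.7 43.5
[557.5 217.1] 13.4 43.2
[554.5 230.1] 13.5 42.6
[564.4 239.3] 13.7 42.0
[577.4 235. ] 12.9 40.2
[567.34684073 226.16727974]
diag 42.8323758716098 26.436829307140922
diag 43.436494955089856 26.814343863008975
diag 42.0383430015754 26.80634195516351
stud [567.13287687 225.94853986 123.5       ]
washer [567.91798416 225.7998065 ] 22.57420388488781
```

```bash
python3 -m jog '{"xyz":[[0,-2,3],[0,-6,5],[0,-10.5,5],[0,-15,5],[0,-19.5,5],[0,-24,5],[0,-28.5,5],[-0.3,-33,5],[-0.6,-37.5,5],[-1,-42,5],[-1,-45.5,5],[-1,-45.5,5]],"rot":[[0,0,-3],[0,0,-10],[0,0,-17],[0,0,-24],[0,0,-31],[0,0,-38],[0,0,-45],[0,0,-52],[0,0,-59],[0,0,-66],[0,0,-70],[0,0,-70]]}'
python3 -m jog '{"xyz":[[0,0,0],[0,0,0]],"rot":[[0,0,0],[0,0,0]]}'
python3 - <<'E'
from bench import robot
import cv2,pickle
s=robot.observe();p=robot.snapshot("wrist");p['s']=s;pickle.dump(p,open("w4.pkl","wb"));cv2.imwrite("pics/w4.png",p["frame"])
print(s['q'])
E
```

```text
t: 5.6
ee_pos: [537.3, -229.3, 218.9]
tool_rot: [0.502, 0.498, -0.498, -0.501]
ft_force: [0.3, -0.1, -1.1]
width: 0.503
t: 5.8
ee_pos: [538.4, -224.8, 218.8]
tool_rot: [0.5, 0.501, -0.5, -0.499]
ft_force: [0.6, 0.1, -0.7]
width: 0.499
[-5.20013691e-02 -5.80479144e-03 -1.51354892e-02 -9.70778741e-05
 -1.56049073e+00  5.34330255e-02]
```

View pics/w4.png

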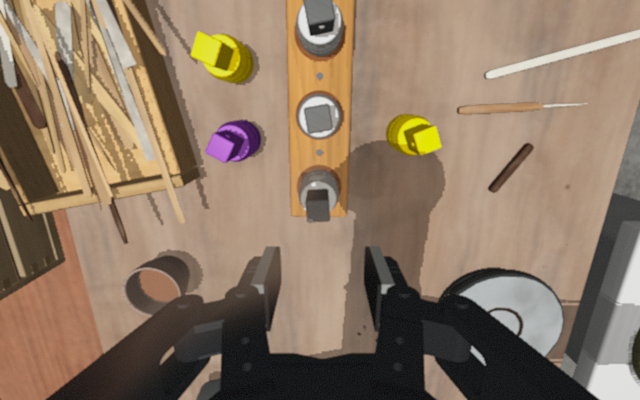

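Run:
```python
import pickle;from h import *
p=pickle.load(open("w4.pkl","rb"))
cv2.imwrite("pics/w4n.png",cv2.resize(p["frame"][90:230,270:370],None,fx=4.2,fy=4.2,interpolation=cv2.INTER_CUBIC))
```

```text
(no output)
```

View pics/w4n.png

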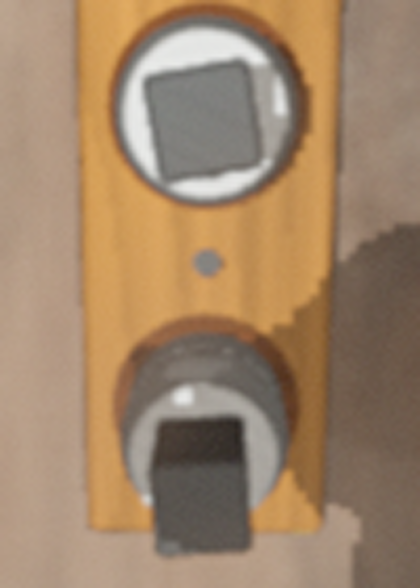

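Run:
```python
import pickle;from h import *
p=pickle.load(open("w4.pkl","rb"));T=Tw(p['s'],p)
for pts in (((146,77),(248,60),(263,162),(166,181)),((155,463),(244,462),(250,547),(155,555))):
    P=[ray(p,(270+u/4.2,90+v/4.2),102,T)[:2] for u,v in pts]
    print(np.mean(P,0).round(1))
    for a,b in zip(P,P[1:]+P[:1]):
        e=b-a;print(np.linalg.norm(e).round(1),((np.degrees(np.arctan2(e[1],e[0]))+45)%90-45).round(1))
print([ray(p,(u,v),20,T).round(1) for u,v in((291.5,216),(347,216),(288,0),(354,0))])
```

```text
[ 540.5 -292. ]
18.6 9.2
18.1 9.3
18.2 11.0
18.7 10.6
[ 541.4 -217.3]
17.6 0.8
18.0 4.4
19.3 5.3
19.5 -0.7
[array([ 572.3, -182.4,   20. ]), array([ 509.6, -182.6,   20. ]), array([ 569.8, -394.2,   20. ]), array([ 509. , -394.4,   20. ])]
```

```bash
python3 -m jog '{"xyz":[[0.25,0.75,-3],[0.25,0.75,-7],[0.25,0.75,-10.5],[0.25,0.75,-12.5],[0.25,0.75,-13.1],[0.25,0.75,-13.1]],"rot":[[0,0,0],[0,0,0],[0,0,0],[0,0,0],[0,0,0],[0,0,0]]}'
python3 - <<'E'
from bench import robot
import cv2,pickle
s=robot.observe();p=robot.snapshot("wrist");p['s']=s;pickle.dump(p,open("w5.pkl","wb"));cv2.imwrite("pics/w5.png",p["frame"])
E
```

```text
t: 6.45
ee_pos: [541.1, -216.7, 87.2]
tool_rot: [-0.499, -0.5, 0.501, 0.499]
ft_force: [0.2, 0.5, 1.1]
width: 0.501
```

View pics/w5.png

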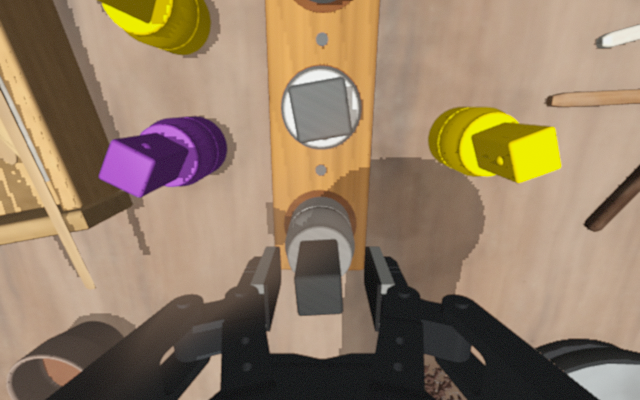

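```bash
python3 -m jog '{"xyz":[[0,0,0],[0,0,0],[0,0,0],[0,0,0],[0,0,0]],"rot":[[0,0,0],[0,0,0],[0,0,0],[0,0,0],[0,0,0]]}' 0.1 80
python3 -m jog '{"xyz":[[0,0,1],[0,0,3],[0,0,6],[0,0,10],[0,0,11]],"rot":[[0,0,0],[0,0,0],[0,0,0],[0,0,0],[0,0,0]]}'
python3 - <<'E'
from bench import robot
import cv2,pickle
s=robot.observe();p=robot.snapshot("wrist");p['s']=s;pickle.dump(p,open("w6.pkl","wb"));cv2.imwrite("pics/w6.png",p["frame"])
E
```

```text
t: 7.0
ee_pos: [542.2, -217.5, 89.4]
tool_rot: [0.501, 0.501, -0.5, -0.499]
ft_force: [0.4, 0.9, 5.7]
width: 0.215
t: 7.5
ee_pos: [542.2, -218.1, 202.8]
tool_rot: [0.502, 0.501, -0.499, -0.498]
ft_force: [0.7, -0.2, -0.4]
width: 0.22
```

View pics/w6.png

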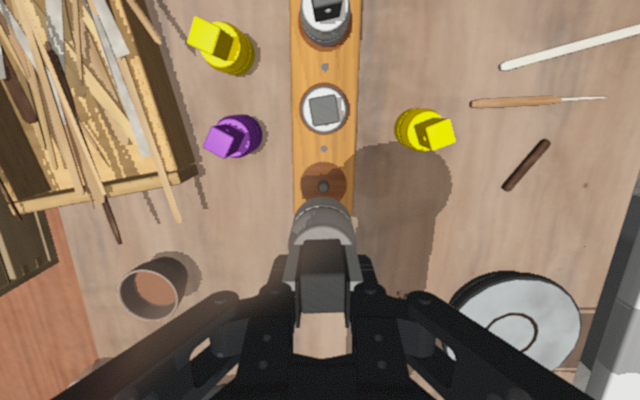

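```bash
python3 -m jog '{"xyz":[[0,2,1],[0,6,2],[0,10.5,2],[0.5,15,2],[0.5,19.5,2],[1,24,2],[1,28.5,2],[1.5,33,2],[2,37.5,2],[2.2,41,1.5],[2.3,43,1],[2.3,43.6,0.5]],"rot":[[0,0,0],[0,0,2],[0,0,3],[0,0,4],[0,0,5],[0,0,6],[0,0,7],[0,0,8],[0,0,10],[0,0,11],[0,0,12],[0,0,13]]}'
python3 -m jog '{"xyz":[[0,0,0],[0,0,0]],"rot":[[0,0,0],[0,0,0]]}'
python3 - <<'E'
from bench import robot
import cv2,pickle
from h import *
s=robot.observe();p=robot.snapshot("wrist");p['s']=s;pickle.dump(p,open("w7.pkl","wb"));cv2.imwrite("pics/w7.png",p["frame"])
print(R.from_quat(s["tool_rot"]).as_matrix().round(3))
E
```

```text
t: 8.75
ee_pos: [563.3, 220.3, 199.9]
tool_rot: [-0.439, -0.553, 0.555, 0.44]
ft_force: [-0.8, -0.2, -1.8]
width: 0.224
t: 8.95
ee_pos: [564.0, 217.5, 201.9]
tool_rot: [-0.44, -0.553, 0.554, 0.44]
ft_force: [0.2, -0.7, -2.0]
width: 0.219
[[-0.225 -0.001 -0.974]
 [ 0.974 -0.001 -0.225]
 [-0.001 -1.     0.001]]
```

View pics/w7.png

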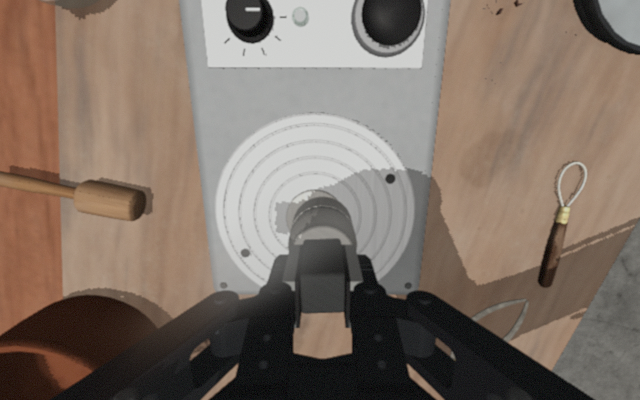

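Run:
```python
import pickle;from h import *
p=pickle.load(open("w7.pkl","rb"))
cv2.imwrite("pics/w7n.png",cv2.resize(p["frame"][100:290,210:420],None,fx=3.8,fy=3.1,interpolation=cv2.INTER_CUBIC))
cv2.imwrite("pics/w7m.png",cv2.resize(p["frame"][180:260,270:370],None,fx=7,fy=7,interpolation=cv2.INTER_CUBIC))
```

```text
(no output)
```

View pics/w7n.png

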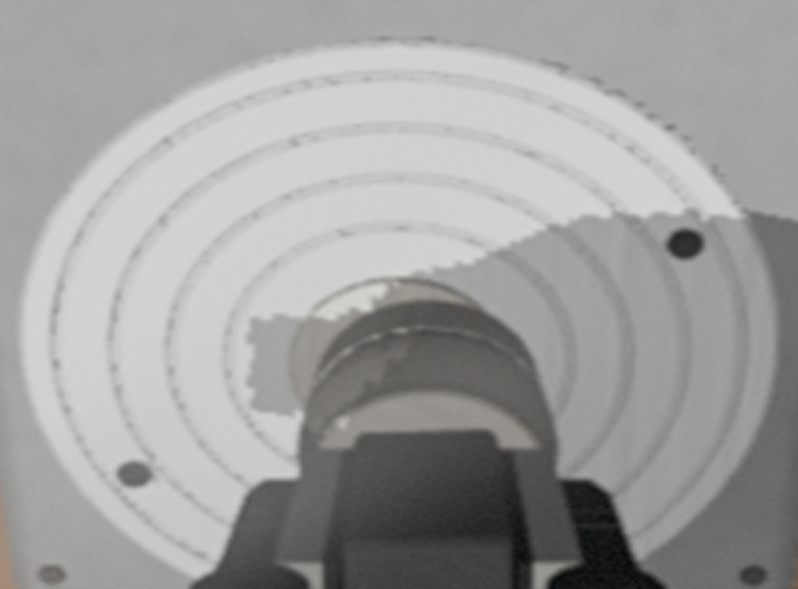

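View pics/w7m.png

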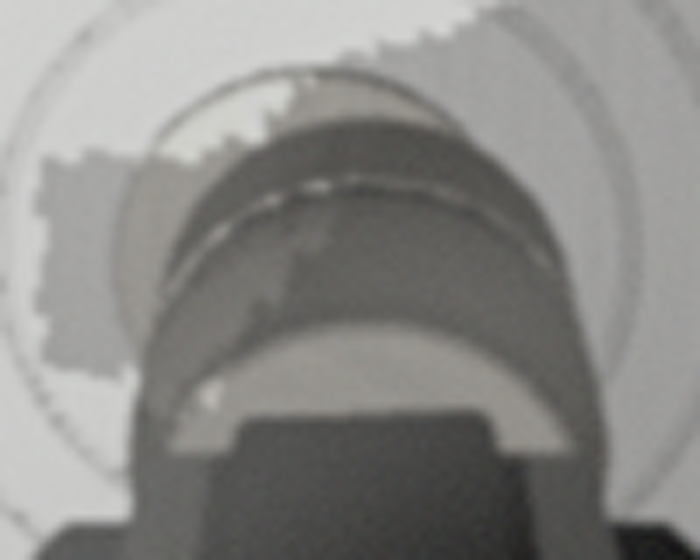

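Run:
```python
import pickle;from h import *
from scipy.optimize import least_squares
p=pickle.load(open("w7.pkl","rb"));T=Tw(p['s'],p);s=p['s']
def fit(pts,z,r=None):
    W=np.array([ray(p,q,z,T)[:2] for q in pts])
    g=lambda x:np.hypot(W[:,0]-x[0],W[:,1]-x[1])-(r if r else x[2])
    x=least_squares(g,[W[:,0].mean(),W[:,1].mean()]+([] if r else [40])).x
    return x.round(1),g(x).round(1)
h=[(210+u/3.8,100+v/3.1) for u,v in((20,330),(70,190),(180,100),(400,42),(600,85),(740,210),(778,340),(75,480))]
print('head',fit(h,98),fit(h,98,80))
w=[(270+u/7,180+v/7) for u,v in((310,67),(180,125),(115,230),(440,115))]
print('washer',fit(w,101,23),fit(w,100,23))
m=[(270+u/7,180+v/7) for u,v in((365,118),(250,160),(190,230),(480,150),(540,200))]
print('mouth',fit(m,132.5,20),fit(m,132.5))
print(s['ee_pos'])
```

```text
head (array([566.6, 226.5,  79.2]), array([ 0.4,  0.1, -0.7,  0.2,  0.5, -0.3, -0.1, -0.1])) (array([566.2, 227.2]), array([-0. , -0.1, -0.6,  0.3,  0.4, -0.8, -0.9, -1.1]))
washer (array([566.7, 226.7]), array([ 0.5, -0.4,  0.1, -0.3])) (array([566.7, 226.9]), array([ 0.5, -0.4,  0.1, -0.3]))
mouth (array([562.2, 218.6]), array([ 0.2, -0. , -0.1, -0.2, -0. ])) (array([562.3, 218.2,  19.7]), array([ 0.2, -0.1,  0. , -0.2,  0.1]))
[564.01082936 217.54440258 201.94076047]
```

```bash
python3 -m jog '{"xyz":[[0.45,0.8,0],[0.45,0.8,-0.5],[0.45,0.8,-1],[0.45,0.8,-1.3],[0.45,0.8,-1.5],[0.45,0.8,-1.7],[0.45,0.8,-1.8]],"rot":[[0,0,0],[0,0,0],[0,0,0],[0,0,0],[0,0,0],[0,0,0],[0,0,0]]}'
python3 -m jog '{"xyz":[[0,0,0]],"rot":[[0,0,0]]}'
```

```text
t: 9.7
ee_pos: [568.6, 226.6, 185.2]
tool_rot: [0.44, 0.554, -0.554, -0.44]
ft_force: [-3.6, 0.2, 5.2]
width: 0.222
t: 9.8
ee_pos: [568.6, 226.6, 185.2]
tool_rot: [0.44, 0.554, -0.553, -0.44]
ft_force: [-1.5, 0.1, 4.0]
width: 0.221
```

```bash
python3 -m jog '{"xyz":[[0,0,-0.2],[0,-0.1,-0.3],[0,-0.1,-0.3],[0,-0.1,-0.3],[0,-0.1,-0.3],[0,-0.1,-0.3]],"rot":[[0,0,0],[0,0,3],[0,0,5],[0,0,0],[0,0,-5],[0,0,0]]}'
```

```text
t: 10.4
ee_pos: [568.4, 226.3, 184.6]
tool_rot: [0.44, 0.555, -0.552, -0.44]
ft_force: [-8.3, 0.8, 13.5]
width: 0.223
```

Run:
```python
from bench import robot
import cv2,pickle
from h import *
s=robot.observe();p=robot.snapshot("wrist");p['s']=s;pickle.dump(p,open("w8.pkl","wb"));cv2.imwrite("pics/w8.png",p["frame"])
```

```text
(no output)
```

View pics/w8.png

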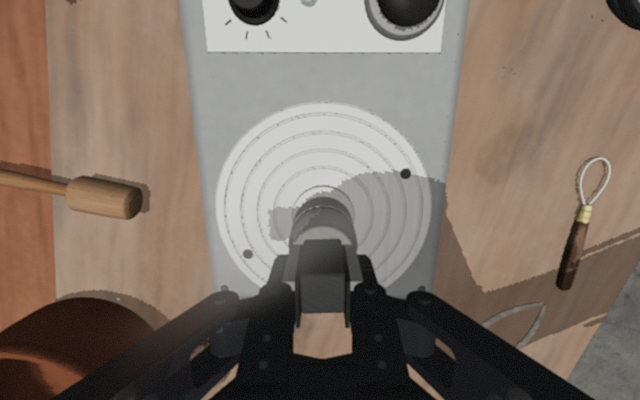

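Run:
```python
import pickle;from h import *
p=pickle.load(open("w8.pkl","rb"))
cv2.imwrite("pics/w8m.png",cv2.resize(p["frame"][180:260,270:370],None,fx=7,fy=7,interpolation=cv2.INTER_CUBIC))
```

```text
(no output)
```

View pics/w8m.png

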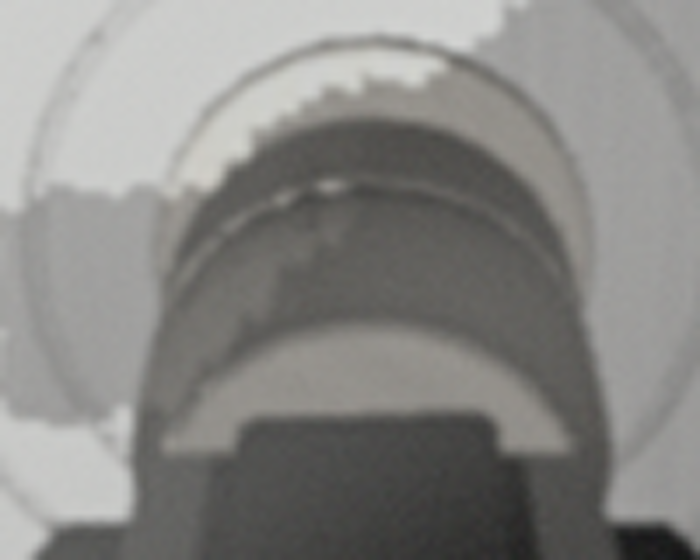

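```bash
cat >> h.py <<'E'
from scipy.optimize import least_squares
def fit(p,T,pts,z,r=None):
    W=np.array([ray(p,q,z,T)[:2] for q in pts])
    g=lambda x:np.hypot(W[:,0]-x[0],W[:,1]-x[1])-(r if r else x[2])
    x=least_squares(g,[W[:,0].mean(),W[:,1].mean()]+([] if r else [40])).x
    return x.round(1),g(x).round(1)
E
python3 - <<'E'
import pickle;from h import *
p=pickle.load(open("w8.pkl","rb"));T=Tw(p['s'],p)
w=[(270+u/7,180+v/7) for u,v in((370,37),(230,95),(185,150),(160,230),(500,80),(570,160),(595,230))]
print('washer',fit(p,T,w,101,23),fit(p,T,w,101))
m=[(270+u/7,180+v/7) for u,v in((370,118),(260,155),(200,220),(490,150),(550,210),(575,260))]
print('mouth',fit(p,T,m,115.5,20),fit(p,T,m,115.5))
E
```

```text
washer (array([566.7, 226.6]), array([ 0.6, -0.1, -0.2, -0.4, -0.2, -0.5, -0.1])) (array([566.8, 225.9,  22.5]), array([ 0.4, -0.1, -0.1, -0. , -0.2, -0.3,  0.3]))
mouth (array([566.4, 227.3]), array([ 0.2, -0. , -0.2,  0. , -0.2, -0. ])) (array([566.4, 226.9,  19.7]), array([ 0.1, -0. , -0. , -0. , -0.1,  0.1]))
```

```bash
python3 -m jog '{"xyz":[[0,0,0.1],[0,-0.05,0.1],[0,-0.05,0.1],[0,-0.05,0.1],[0,-0.05,0.1],[0,-0.05,0.1]],"rot":[[0,0,-7],[0,0,-14],[0,0,-21],[0,0,-28],[0,0,-33],[0,0,-33]]}'
```

```text
t: 11.05
ee_pos: [569.0, 225.7, 185.5]
tool_rot: [0.579, 0.407, -0.404, -0.579]
ft_force: [-4.0, 0.4, 11.0]
width: 0.222
```

```bash
python3 -m jog '{"xyz":[[0,0,3],[0,-2.5,4],[0,-7,4],[0,-11.5,4],[-0.5,-16,4],[-1,-20.5,4],[-1.5,-25,4],[-2,-29.5,4],[-2.3,-34,4],[-2.7,-38.5,3],[-2.7,-42.5,1.5],[-2.7,-44.3,0]],"rot":[[0,0,0],[0,0,2],[0,0,4],[0,0,6],[0,0,8],[0,0,10],[0,0,12],[0,0,14],[0,0,16],[0,0,18],[0,0,20],[0,0,20]]}'
python3 -m jog '{"xyz":[[0,0,0],[0,0,0]],"rot":[[0,0,0],[0,0,0]]}'
```

```text
t: 12.25
ee_pos: [541.0, -220.8, 181.4]
tool_rot: [0.5, 0.5, -0.5, -0.5]
ft_force: [0.6, -0.3, -1.8]
width: 0.222
t: 12.45
ee_pos: [541.3, -218.0, 181.6]
tool_rot: [-0.5, -0.5, 0.5, 0.5]
ft_force: [-0.6, 1.0, -1.1]
width: 0.222
```

Down onto the peg.

```bash
python3 -m jog '{"xyz":[[0.1,0,-3],[0.1,0,-5.5],[0.1,0,-7],[0.1,0,-8],[0.1,0,-9],[0.1,0,-9.2],[0.1,0,-9.2]],"rot":[[0,0,0],[0,0,0],[0,0,0],[0,0,0],[0,0,0],[0,0,0],[0,0,0]]}'
```

```text
t: 13.15
ee_pos: [542.8, -217.8, 90.7]
tool_rot: [0.5, 0.5, -0.5, -0.499]
ft_force: [-0.1, -0.4, -1.3]
width: 0.221
```

```bash
python3 -m jog '{"xyz":[[0,0,-0.1],[0,0,-0.15],[0,0,-0.15],[0,0,-0.15]],"rot":[[0,0,0],[0,0,0],[0,0,0],[0,0,0]]}'
python3 -m jog '{"xyz":[[0,0,0],[0,0,0],[0,0,0],[0,0,3],[0,0,7],[0,-4,10],[0,-7.5,12.5],[0,-7.5,12.5],[0,-7.5,12.5]],"rot":[[0,0,0],[0,0,0],[0,0,0],[0,0,0],[0,0,0],[0,0,5],[0,0,10],[0,0,10],[0,0,10]]}' 0.5
python3 - <<'E'
from bench import robot
import cv2,pickle
from h import *
s=robot.observe();p=robot.snapshot("wrist");p['s']=s;pickle.dump(p,open("w9.pkl","wb"));cv2.imwrite("pics/w9.png",p["frame"])
E
```

```text
t: 13.55
ee_pos: [542.9, -217.9, 89.4]
tool_rot: [0.5, 0.501, -0.5, -0.499]
ft_force: [-0.1, 0.1, 1.1]
width: 0.217
t: 14.45
ee_pos: [542.5, -293.4, 213.8]
tool_rot: [0.455, 0.542, -0.541, -0.455]
ft_force: [-0.2, 0.1, -0.7]
width: 0.501
```

View pics/w9.png

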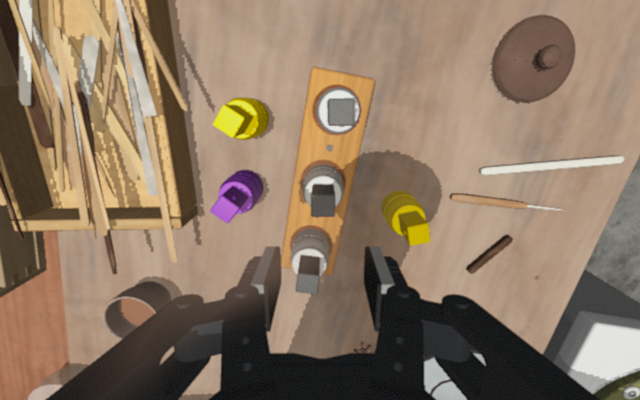

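Run:
```python
import pickle;from h import *
p=pickle.load(open("w9.pkl","rb"))
cv2.imwrite("pics/w9n.png",cv2.resize(p["frame"][80:300,270:380],None,fx=2.7,fy=2.7,interpolation=cv2.INTER_CUBIC))
cv2.imwrite("pics/w9m.png",cv2.resize(p["frame"][85:220,290:365],None,fx=4.4,fy=4.4,interpolation=cv2.INTER_CUBIC))
```

```text
(no output)
```

View pics/w9m.png

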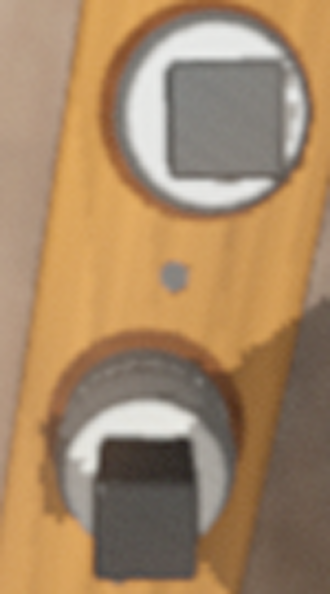

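Run:
```python
import pickle;from h import *
p=pickle.load(open("w9.pkl","rb"));T=Tw(p['s'],p)
for n,pts in (("s3",((170,62),(280,60),(282,178),(168,175))),("s2",((97,486),(193,480),(196,574),(96,576)))):
    P=[ray(p,(290+u/4.4,85+v/4.4),102,T)[:2] for u,v in pts]
    print(n,np.mean(P,0).round(1),[((np.degrees(np.arctan2(*(b-a)[::-1]))+45)%90-45).round(1) for a,b in zip(P,P[1:]+P[:1])])
```

```text
s3 [ 540.5 -366.9] [np.float64(11.0), np.float64(12.8), np.float64(8.6), np.float64(9.3)]
s2 [ 540.9 -292.5] [np.float64(13.8), np.float64(12.5), np.float64(11.2), np.float64(8.9)]
```

```bash
python3 -m jog '{"xyz":[[-0.15,0.1,-3],[-0.15,0.1,-7],[-0.15,0.1,-10.5],[-0.15,0.1,-12],[-0.15,0.1,-12.3],[-0.15,0.1,-12.3]],"rot":[[0,0,0],[0,0,0],[0,0,0],[0,0,0],[0,0,0],[0,0,0]]}' 0.5
python3 -m jog '{"xyz":[[0,0,0],[0,0,0],[0,0,0],[0,0,0],[0,0,0]],"rot":[[0,0,0],[0,0,0],[0,0,0],[0,0,0],[0,0,0]]}' 0.1 80
```

```text
t: 15.1
ee_pos: [541.5, -291.7, 91.6]
tool_rot: [-0.454, -0.542, 0.542, 0.454]
ft_force: [0.2, -0.3, 0.1]
width: 0.5
t: 15.6
ee_pos: [542.1, -292.3, 93.2]
tool_rot: [0.455, 0.542, -0.542, -0.453]
ft_force: [-0.7, 0.8, 5.5]
width: 0.219
```

```bash
python3 -m jog '{"xyz":[[0,0,2],[0,0,6],[0,2,10],[0,6,12],[0,10.5,12],[0,15,12],[0.5,19.5,12],[1,24,12],[1.5,28.5,12],[2,33,12],[2.3,37.5,12],[2.5,42,12]],"rot":[[0,0,0],[0,0,0],[0,0,0],[0,0,0],[0,0,0],[0,0,0],[0,0,0],[0,0,0],[0,0,0],[0,0,1],[0,0,2],[0,0,3]]}'
python3 -m jog '{"xyz":[[0,4.5,0],[0.1,8,-0.5],[0.1,9.8,-0.8],[0.1,9.8,-0.8],[0.1,9.8,-0.8]],"rot":[[0,0,0],[0,0,0],[0,0,0],[0,0,0],[0,0,0]]}'
python3 - <<'E'
from bench import robot
import cv2,pickle
from h import *
s=robot.observe();p=robot.snapshot("wrist");p['s']=s;pickle.dump(p,open("w10.pkl","wb"))
cv2.imwrite("pics/w10m.png",cv2.resize(p["frame"][170:260,270:370],None,fx=6.5,fy=6.5,interpolation=cv2.INTER_CUBIC))
E
```

```text
t: 16.8
ee_pos: [565.7, 130.2, 210.6]
tool_rot: [0.439, 0.554, -0.554, -0.44]
ft_force: [0.9, -0.4, -1.8]
width: 0.217
t: 17.3
ee_pos: [566.9, 225.8, 202.4]
tool_rot: [-0.44, -0.553, 0.554, 0.44]
ft_force: [0.3, -0.1, -2.7]
width: 0.219
```

View pics/w10m.png

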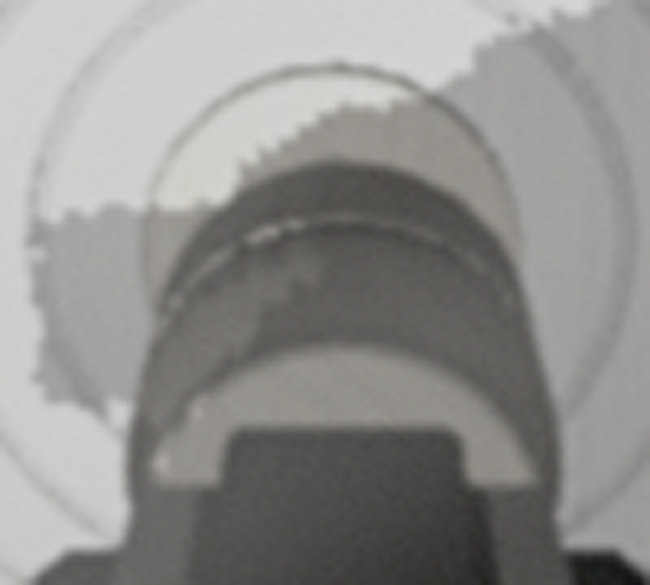

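Run:
```python
import pickle;from h import *
p=pickle.load(open("w10.pkl","rb"));T=Tw(p['s'],p);f=6.5
w=[(270+u/f,170+v/f) for u,v in((335,65),(230,105),(175,165),(148,230),(440,105),(500,170),(520,240))]
print('washer',fit(p,T,w,101,23),fit(p,T,w,101))
z=p['s']['ee_pos'][2]-73.2
m=[(270+u/f,170+v/f) for u,v in((345,160),(240,195),(190,245),(430,180),(490,235),(515,280))]
print('mouth',z,fit(p,T,m,z,20),fit(p,T,m,z))
```

```text
washer (array([566.3, 227. ]), array([ 1. , -0.2, -0.7, -0.3, -0.2, -0.4, -0.5])) (array([566.5, 226.1,  22.3]), array([ 0.7, -0.3, -0.4,  0.3, -0.3, -0.1,  0.1]))
mouth 129.18396560180713 (array([565.5, 226.7]), array([ 0.4, -0.2, -0.4,  0.4, -0.3, -0.4])) (array([565.7, 225.3,  18.9]), array([ 0.1, -0.2,  0.1,  0.1, -0.2,  0.1]))
```

```bash
python3 -m jog '{"xyz":[[0.1,0.05,-0.4],[0.1,0.05,-0.8],[0.1,0.05,-1.1],[0.1,0.05,-1.3],[0.1,0.05,-1.5],[0.1,0.05,-1.6]],"rot":[[0,0,0],[0,0,0],[0,0,0],[0,0,0],[0,0,0],[0,0,0]]}'
```

```text
t: 17.95
ee_pos: [568.0, 226.6, 186.5]
tool_rot: [-0.44, -0.554, 0.554, 0.44]
ft_force: [-0.3, -0.5, -2.3]
width: 0.214
```

```bash
python3 -m jog '{"xyz":[[0,0,-0.3],[0,0,-0.6],[0,0,-0.8],[0,0,-1.0],[0,0,-1.1],[0,0,-1.2]],"rot":[[0,0,0],[0,0,0],[0,0,0],[0,0,0],[0,0,0],[0,0,0]]}'
```

```text
t: 18.55
ee_pos: [568.0, 226.7, 174.7]
tool_rot: [-0.44, -0.554, 0.554, 0.44]
ft_force: [1.0, -0.2, -2.8]
width: 0.214
```

```bash
python3 -m jog '{"xyz":[[0,0,-0.1],[0,0,-0.2],[0,0,-0.25]],"rot":[[0,0,0],[0,0,0],[0,0,0]]}'; python3 -m jog '{"xyz":[[0,0,-0.1],[0,0,-0.2],[0,0,-0.2]],"rot":[[0,0,0],[0,0,0],[0,0,0]]}'
```

```text
t: 18.85
ee_pos: [568.1, 226.7, 174.2]
tool_rot: [0.44, 0.554, -0.553, -0.439]
ft_force: [-4.7, -0.6, 7.7]
width: 0.218
t: 19.15
ee_pos: [568.2, 226.7, 174.2]
tool_rot: [0.44, 0.555, -0.553, -0.439]
ft_force: [-7.5, -0.3, 12.7]
width: 0.216
```

```bash
python3 - <<'E'
from bench import robot
print(robot.observe()['wrist_torque'])
E
python3 -m jog '{"xyz":[[0,0,0.2],[0,0,0.2],[0,0,0.2],[0,0,0.2]],"rot":[[0,0,4],[0,0,8],[0,0,12],[0,0,16]]}'
python3 - <<'E'
from bench import robot
s=robot.observe();print(s['wrist_torque'],s['tau'][5])
E
python3 -m jog '{"xyz":[[0,0,0],[0,0,0]],"rot":[[0,0,4],[0,0,6]]}'
python3 - <<'E'
from bench import robot
s=robot.observe();print(s['wrist_torque'],s['tau'][5])
E
```

```text
[-0.28178118  3.06551615 -0.0092082 ]
t: 19.55
ee_pos: [568.8, 226.9, 174.2]
tool_rot: [0.358, 0.611, -0.609, -0.357]
ft_force: [-0.0, 0.3, 4.2]
width: 0.218
[-0.01967235  0.28205568 -0.02411992] -0.8567185699939728
t: 19.75
ee_pos: [568.9, 226.9, 174.2]
tool_rot: [0.326, 0.629, -0.627, -0.324]
ft_force: [0.1, 1.0, 4.5]
width: 0.216
[ 0.04435936  0.15931633 -0.0684963 ] -0.0805810815654695
```

```bash
python3 -m jog '{"xyz":[[0,0,0],[0,0,0],[0,0,0]],"rot":[[0,0,4],[0,0,8],[0,0,10]]}'
python3 - <<'E'
from bench import robot
s=robot.observe();print(s['wrist_torque'],s['tau'][5])
E
python3 -m jog '{"xyz":[[0,0,0],[0,0,0]],"rot":[[0,0,3],[0,0,6]]}'
python3 - <<'E'
from bench import robot
s=robot.observe();print(s['wrist_torque'],s['tau'][5])
E
```

```text
t: 20.05
ee_pos: [568.9, 226.9, 174.2]
tool_rot: [0.27, 0.655, -0.653, -0.268]
ft_force: [-0.7, 0.9, 3.9]
width: 0.218
[ 0.01871633  0.08370648 -0.03434525] -0.08237696019932628
t: 20.25
ee_pos: [569.0, 226.8, 174.2]
tool_rot: [0.236, 0.668, -0.666, -0.234]
ft_force: [-0.5, -0.4, 4.4]
width: 0.218
[-0.03165631  0.06993673 -0.09748293] -0.6374356895685196
```

```bash
python3 -m jog '{"xyz":[[0,0,2],[0,0,4],[-2.5,2,5],[-4,3.2,5],[-4,3.2,5]],"rot":[[0,0,0],[0,0,0],[0,0,0],[0,0,0],[0,0,0]]}'
python3 - <<'E'
from bench import robot
import cv2,pickle
from h import *
s=robot.observe();p=robot.snapshot("wrist");p['s']=s;pickle.dump(p,open("w11.pkl","wb"));cv2.imwrite("pics/w11.png",p["frame"])
print(s['q'])
E
```

```text
t: 20.75
ee_pos: [527.0, 260.1, 222.8]
tool_rot: [0.235, 0.668, -0.666, -0.235]
ft_force: [-0.4, -0.7, -3.0]
width: 0.216
[ 7.99121278e-01  5.01072122e-03  3.11747170e-03 -5.87586361e-04
 -1.56736981e+00  9.43501273e-02]
```

View pics/w11.png

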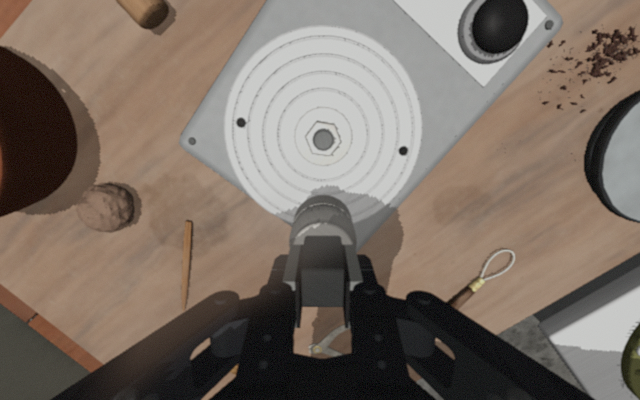

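Run:
```python
import pickle;from h import *
p=pickle.load(open("w11.pkl","rb"))
cv2.imwrite("pics/w11n.png",cv2.resize(p["frame"][105:170,285:365],None,fx=8,fy=8,interpolation=cv2.INTER_CUBIC))
```

```text
(no output)
```

View pics/w11n.png

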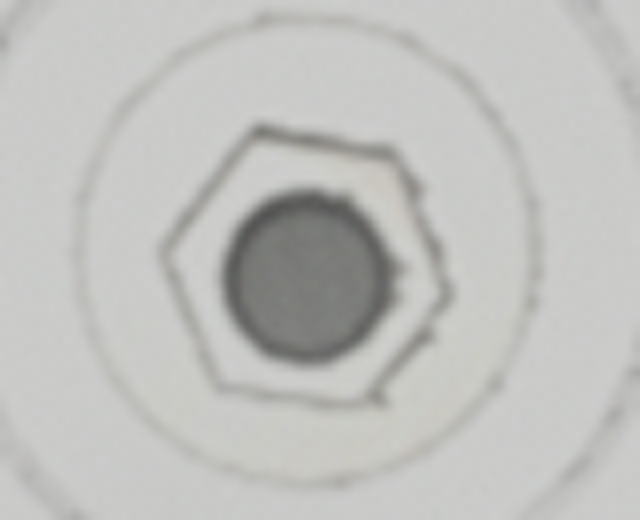

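Run:
```python
import pickle;from h import *
p=pickle.load(open("w11.pkl","rb"));T=Tw(p['s'],p)
P=[ray(p,(285+u/8,105+v/8),117,T)[:2] for u,v in((258,130),(395,152),(447,293),(378,402),(222,388),(165,252))]
print(np.mean(P,0))
for a,b in zip(P,P[1:]+P[:1]): print(np.degrees(np.arctan2(*(b-a)[::-1]))%60)
for i in range(3): print('diag',np.degrees(np.arctan2(*(P[i+3]-P[i])[::-1]))%60)
W=[(285+u/8,105+v/8) for u,v in((265,18),(75,250),(540,250),(340,485),(410,38),(115,120))]
print(fit(p,T,W,101))
```

```text
[566.92233995 225.82362787]
42.44404726225051
42.69060333704249
49.38945167881232
46.162959109026616
43.59316859700026
42.909822415838505
diag 45.55365330235503
diag 44.680686521269536
diag 43.140574084216695
(array([566.8, 226.2,  23.1]), array([ 0. ,  0. , -0. ,  0. ,  0. , -0.1]))
```

```bash
python3 -m jog '{"xyz":[[0,-2,0],[0,-6,0],[0,-10.5,0],[0,-15,0],[0,-19.5,0],[0.5,-24,0],[0.8,-28.5,0],[1.2,-33,0],[1.5,-37.5,0],[1.5,-42,0],[1.5,-46.5,0],[1.5,-51,-1]],"rot":[[0,0,-3],[0,0,-7],[0,0,-11],[0,0,-15],[0,0,-19],[0,0,-23],[0,0,-27],[0,0,-31],[0,0,-35],[0,0,-39],[0,0,-41],[0,0,-41]]}'
python3 -m jog '{"xyz":[[0,-3,-1],[0,-4.2,-4],[0,-4.2,-6],[0,-4.2,-6]],"rot":[[0,0,0],[0,0,0],[0,0,0],[0,0,0]]}'
```

```text
t: 22.0
ee_pos: [542.6, -254.9, 213.5]
tool_rot: [0.456, 0.541, -0.541, -0.454]
ft_force: [0.9, -0.1, -1.5]
width: 0.215
t: 22.4
ee_pos: [540.4, -294.3, 147.5]
tool_rot: [-0.453, -0.54, 0.542, 0.458]
ft_force: [0.6, 0.1, -3.1]
width: 0.218
```

```bash
python3 -m jog '{"xyz":[[0.1,0.2,-1.5],[0.1,0.2,-3],[0.1,0.2,-4],[0.1,0.2,-5],[0.1,0.2,-5.3],[0.1,0.2,-5.4]],"rot":[[0,0,0],[0,0,0],[0,0,0],[0,0,0],[0,0,0],[0,0,0]]}'
```

```text
t: 23.0
ee_pos: [544.0, -291.2, 97.9]
tool_rot: [-0.454, -0.542, 0.542, 0.454]
ft_force: [-0.8, 0.3, -2.7]
width: 0.218
```

```bash
python3 -m jog '{"xyz":[[-0.15,-0.1,-0.3],[-0.15,-0.1,-0.5],[-0.15,-0.1,-0.5],[-0.15,-0.1,-0.55]],"rot":[[0,0,0],[0,0,0],[0,0,0],[0,0,0]]}'
```

```text
t: 23.4
ee_pos: [542.7, -292.4, 93.3]
tool_rot: [-0.454, -0.542, 0.542, 0.454]
ft_force: [-1.2, 0.5, 1.1]
width: 0.218
```

```bash
python3 -m jog '{"xyz":[[0,0,0],[0,0,0],[0,0,0],[0,0,3],[0,0,7],[0,-4,10],[-0.2,-7.5,11],[-0.2,-7.5,11],[-0.2,-7.5,11],[-0.2,-7.5,11]],"rot":[[0,0,0],[0,0,0],[0,0,0],[0,0,0],[0,0,0],[0,0,0],[0,0,0],[0,0,0],[0,0,0],[0,0,0]]}' 0.5
python3 - <<'E'
from bench import robot
import cv2,pickle
from h import *
s=robot.observe();p=robot.snapshot("wrist");p['s']=s;pickle.dump(p,open("w12.pkl","wb"));cv2.imwrite("pics/w12.png",p["frame"])
E
```

```text
t: 24.4
ee_pos: [540.4, -366.7, 201.9]
tool_rot: [-0.454, -0.542, 0.542, 0.455]
ft_force: [-0.3, 0.9, 0.1]
width: 0.496
```

View pics/w12.png

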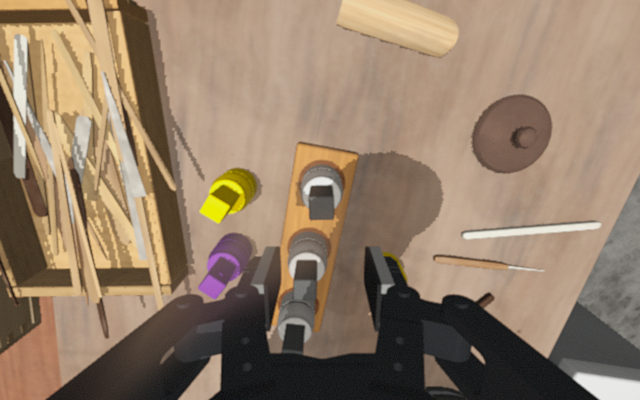

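Run:
```python
import pickle;from h import *
p=pickle.load(open("w12.pkl","rb"));T=Tw(p['s'],p)
cv2.imwrite("pics/w12n.png",cv2.resize(p["frame"][160:230,285:355],None,fx=7,fy=7,interpolation=cv2.INTER_CUBIC))
print(ray(p,(321.5,206.5),102,T))
```

```text
[ 540.46553507 -368.50024407  102.        ]
```

View pics/w12n.png

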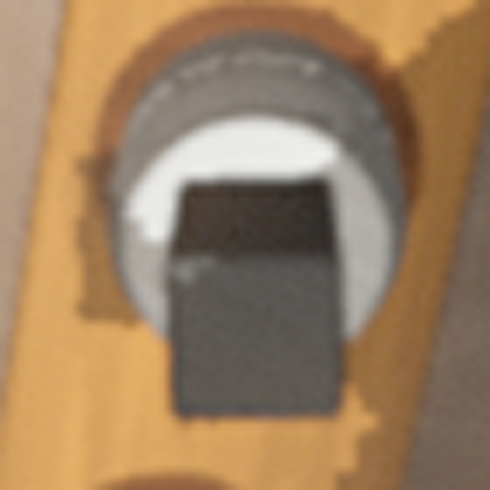

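```bash
python3 -m jog '{"xyz":[[0,-0.05,-3],[0,-0.05,-7],[0,-0.05,-9.5],[0,-0.05,-10.7],[0,-0.05,-11],[0,-0.05,-11]],"rot":[[0,0,0],[0,0,0],[0,0,0],[0,0,0],[0,0,0],[0,0,0]]}' 0.5
python3 -m jog '{"xyz":[[0,0,0],[0,0,0],[0,0,0],[0,0,0],[0,0,0]],"rot":[[0,0,0],[0,0,0],[0,0,0],[0,0,0],[0,0,0]]}' 0.1 90
```

```text
t: 25.05
ee_pos: [541.0, -367.8, 93.8]
tool_rot: [-0.454, -0.542, 0.542, 0.454]
ft_force: [-0.5, 0.9, -0.0]
width: 0.502
t: 25.55
ee_pos: [541.5, -368.3, 95.1]
tool_rot: [0.455, 0.542, -0.542, -0.453]
ft_force: [1.2, 1.3, 5.8]
width: 0.216
```

```bash
python3 -m jog '{"xyz":[[0,0,2],[0,0,6],[0,2,10],[0,6,12],[0,10.5,12],[0,15,12],[0,19.5,12],[0.5,24,12],[1,28.5,12],[1.5,33,12],[1.5,37.5,12],[2,42,12]],"rot":[[0,0,0],[0,0,0],[0,0,0],[0,0,0],[0,0,0],[0,0,0],[0,0,0],[0,0,0],[0,0,0],[0,0,1],[0,0,2],[0,0,3]]}'
python3 -m jog '{"xyz":[[0.2,4.5,0],[0.4,9,0],[0.6,13.5,0],[0.6,16.5,-0.2],[0.6,17.5,-0.3],[0.6,17.5,-0.3],[0.6,17.5,-0.3]],"rot":[[0,0,0],[0,0,0],[0,0,0],[0,0,0],[0,0,0],[0,0,0],[0,0,0]]}'
python3 - <<'E'
from bench import robot
import cv2,pickle
from h import *
s=robot.observe();p=robot.snapshot("wrist");p['s']=s;pickle.dump(p,open("w13.pkl","wb"))
cv2.imwrite("pics/w13m.png",cv2.resize(p["frame"][170:260,270:370],None,fx=6.5,fy=6.5,interpolation=cv2.INTER_CUBIC))
E
```

```text
t: 26.75
ee_pos: [559.8, 54.1, 212.5]
tool_rot: [-0.439, -0.554, 0.554, 0.44]
ft_force: [1.4, -0.5, -2.5]
width: 0.209
t: 27.45
ee_pos: [566.5, 226.5, 209.5]
tool_rot: [-0.44, -0.553, 0.554, 0.44]
ft_force: [-0.3, 0.8, -2.6]
width: 0.213
```

View pics/w13m.png

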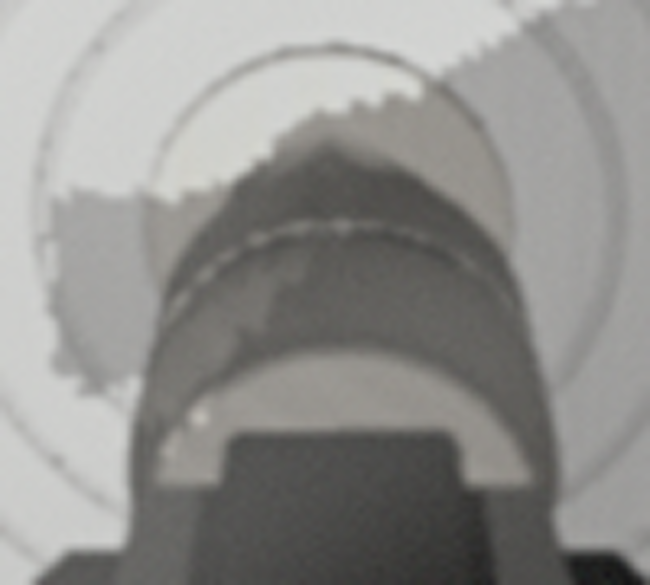

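Run:
```python
import pickle;from h import *
p=pickle.load(open("w13.pkl","rb"));T=Tw(p['s'],p);f=6.5
w=[(270+u/f,170+v/f) for u,v in((330,45),(230,80),(175,145),(142,220),(430,82),(495,150),(514,220))]
print('washer',fit(p,T,w,101,23),fit(p,T,w,101))
z=p['s']['ee_pos'][2]-75.1
m=[(270+u/f,170+v/f) for u,v in((240,195),(190,245),(430,180),(490,235),(515,280))]
print('mouth',z,fit(p,T,m,z,20),fit(p,T,m,z))
```

```text
washer (array([566.7, 226.9]), array([ 0.8, -0.1, -0.9,  0.4, -0.3, -0.2, -0.2])) (array([566.7, 226.7,  22.8]), array([ 0.7, -0.1, -0.8,  0.5, -0.3, -0.1,  0. ]))
mouth 134.37013120253596 (array([564.9, 228. ]), array([-0.1, -0.2,  0.5, -0.2, -0.3])) (array([565. , 226.8,  19.1]), array([-0.1,  0.1,  0.2, -0.2,  0.1]))
```

```bash
python3 -m jog '{"xyz":[[0.15,0,-0.5],[0.15,0,-1],[0.15,0,-1.4],[0.15,0,-1.7],[0.15,0,-1.9],[0.15,0,-2.1],[0.15,0,-2.3],[0.15,0,-2.4]],"rot":[[0,0,0],[0,0,0],[0,0,0],[0,0,0],[0,0,0],[0,0,0],[0,0,0],[0,0,0]]}'
```

```text
t: 28.3
ee_pos: [568.1, 226.7, 186.0]
tool_rot: [-0.44, -0.553, 0.554, 0.44]
ft_force: [0.4, -2.9, -0.0]
width: 0.215
```

```bash
python3 -m jog '{"xyz":[[0,-0.03,-0.3],[0,-0.05,-0.5],[0,-0.05,-0.7],[0,-0.05,-0.9],[0,-0.05,-1.0],[0,-0.05,-1.1]],"rot":[[0,0,0],[0,0,0],[0,0,0],[0,0,0],[0,0,0],[0,0,0]]}'
python3 -m jog '{"xyz":[[0,0,-0.1],[0,0,-0.2]],"rot":[[0,0,0],[0,0,0]]}'
```

```text
t: 28.9
ee_pos: [568.1, 226.5, 176.0]
tool_rot: [0.44, 0.554, -0.554, -0.44]
ft_force: [-3.1, -2.5, 8.6]
width: 0.212
t: 29.1
ee_pos: [568.2, 226.4, 176.0]
tool_rot: [0.44, 0.554, -0.553, -0.439]
ft_force: [-8.3, -3.1, 15.8]
width: 0.215
```

```bash
python3 -m jog '{"xyz":[[0,0,0.1],[0,0,0.1],[0,0,0.1],[0,0,0.1]],"rot":[[0,0,4],[0,0,8],[0,0,12],[0,0,16]]}'
python3 - <<'E'
from bench import robot
from h import *
s=robot.observe();z=R.from_quat(s['tool_rot']).as_matrix()[:,2];print(s['wrist_torque'],np.degrees(np.arctan2(-z[1],-z[0])))
E
```

```text
t: 29.5
ee_pos: [568.6, 226.0, 176.0]
tool_rot: [0.359, 0.61, -0.61, -0.357]
ft_force: [-2.6, -4.9, 8.1]
width: 0.217
[-1.74078236  0.71170246 -0.33054546] 29.192085188016616
```

```bash
python3 -m jog '{"xyz":[[0,0,0],[0,0,0],[0,0,0],[0,0,0],[0,0,0],[0,0,0]],"rot":[[0,0,6],[0,0,12],[0,0,18],[0,0,24],[0,0,30],[0,0,36]]}'
python3 -m jog '{"xyz":[[0,0,0],[0,0,0]],"rot":[[0,0,0],[0,0,0]]}'
python3 - <<'E'
from bench import robot
from h import *
import pickle
s=robot.observe();M=R.from_quat(s['tool_rot']).as_matrix();z=M[:,2];print(s['wrist_torque'],np.degrees(np.arctan2(-z[1],-z[0])),M[:,1])
p=robot.snapshot("wrist");p['s']=s;pickle.dump(p,open("w14.pkl","wb"));cv2.imwrite("pics/w14.png",p["frame"])
for n in("scene","top"):
    q=robot.snapshot(n);cv2.imwrite(f"pics/{n}1.png",q["frame"])
E
```

```text
t: 30.1
ee_pos: [569.0, 226.4, 176.0]
tool_rot: [0.153, 0.691, -0.69, -0.15]
ft_force: [-0.4, -2.0, 6.9]
width: 0.215
t: 30.3
ee_pos: [569.0, 226.4, 176.0]
tool_rot: [0.154, 0.691, -0.69, -0.151]
ft_force: [0.5, -3.7, 7.9]
width: 0.212
[-1.34417339  0.0575692   0.05207267] 65.07937593000547 [ 3.59663017e-03  3.94308263e-04 -9.99993454e-01]
```

View pics/w14.png

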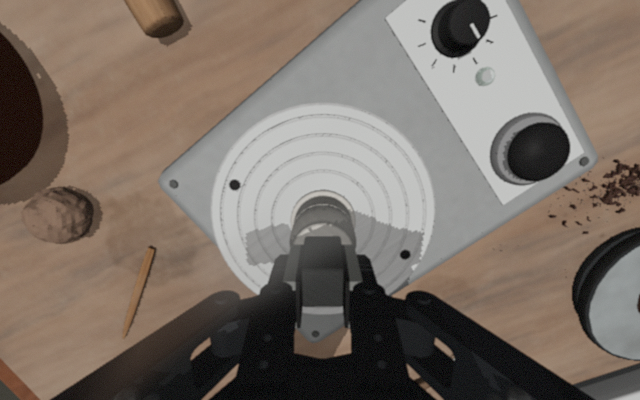

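View pics/top1.png

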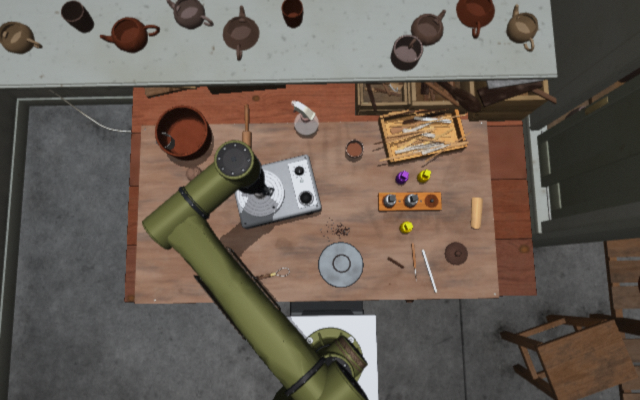

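```bash
python3 -m jog '{"xyz":[[0,0,0]],"rot":[[0,0,1]]}'
python3 - <<'E'
from bench import robot
print(robot.observe()['wrist_torque'])
E
python3 -m jog '{"xyz":[[0,0,0]],"rot":[[0,0,1]]}'
python3 - <<'E'
from bench import robot
from h import *
s=robot.observe();M=R.from_quat(s['tool_rot']).as_matrix();z=M[:,2];print(s['wrist_torque'],np.degrees(np.arctan2(-z[1],-z[0])),s['ee_pos'])
f=cv2.imread("pics/w14.png");cv2.imwrite("pics/w14n.png",cv2.resize(f[170:320,265:375],None,fx=4,fy=4,interpolation=cv2.INTER_CUBIC))
E
```

```text
t: 30.55
ee_pos: [569.0, 226.4, 176.1]
tool_rot: [0.148, 0.692, -0.691, -0.145]
ft_force: [0.0, -3.9, 6.5]
width: 0.216
[-1.27221457  0.09809822 -0.2778362 ]
t: 30.65
ee_pos: [569.0, 226.5, 176.0]
tool_rot: [0.142, 0.693, -0.693, -0.139]
ft_force: [-0.2, -3.2, 6.9]
width: 0.216
[-1.32515653  0.02003767 -0.27978927] 67.07801815508266 [569.02447752 226.47495506 176.02577403]
```

View pics/w14n.png

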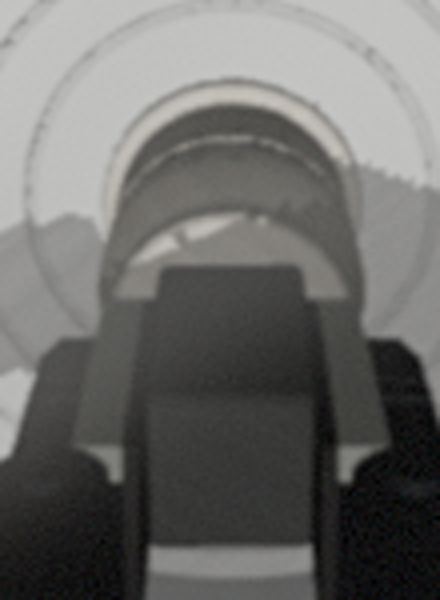

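Run:
```python
from bench import robot
print(robot.close_job()); print(robot.observe()['t'])
```

```text
the job is handed in; nothing more can be done
None
the job is handed in; nothing more can be done
```

The job is done and handed in at about 31 s of the 72 s allowed; the hand-in gave no verdict.

- **Stop button:** I pushed it in first, with the closed fingertips. It met a firm end stop at a fingertip height of about 101 mm, and I pressed to 24 N there.
- **First socket (nearest peg):** It stopped about 15 mm too high, with the nut's flats aligned and again after turning the socket 30°. It is too small and is back on its peg.
- **Second socket (middle peg):** It dropped right over the nut but spun, with 0.1 N m or less over 38°. A picture afterwards showed the nut unturned to within about 2°. It is too large and is back on its peg.
- **Third socket (far peg):** It went fully down, and the gripper height of 176.0 mm matches the 176.1 mm predicted for full seating. I turned it 54° anticlockwise. Allowing for the 7° of play, the nut turned about 47° (roughly 0.82 rad).

**Last checks:**
- The torque was about 0.28 N m while turning, so the socket was driving the nut.
- The tool was vertical to within 0.3°, and the socket was still gripped with about 7 N pressing it down.
- The last overhead picture shows both rejected sockets on their pegs and nothing else moved.

**Less certain:**
- The nut was hidden under the socket, so its angle is worked out from the tool's turn, not seen directly.
- The wrist camera and the overhead camera disagreed by about 4 mm on the nut's position. I centred each socket on the nut's washer in the wrist picture instead.
- One torque reading taken at rest, before a final 2° turn, was near zero (+0.05 N m).

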